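# Sort out the swapped dominoes on the card table

## Robot

A 6-joint arm with a two-finger parallel gripper is mounted at the origin on the work surface. World frame = base frame: x ahead of the robot, y to its left, z up, the work surface at z = 0. Lengths are in mm, angles in rad, forces in N, time in s.
With the tool pointing down it reaches from about 250 to 775 mm from the base axis. Payload 4 kg.
Tool frame: the origin (TCP) lies on the front face of the gripper's body, between the roots of the fingers; the fingertips stand 73 mm ahead of it and the grasp point (between the pads) lies robot.grip_point_offset ahead of it (robot.grip_point_offset is the distance from the TCP to the grasp point, in mm); z points along the fingers, x is the direction in which the jaws open and shut, and the axes are right-handed (so a half turn about z gives the same grasp; the last joint's range is limited). The gripper opens to 85 mm and grips with 20 to 120 N. Pads are 22 mm wide; open, the fingers measure 114 mm over their backs; the gripper's body (76 mm by 85 mm) begins 54 mm behind the grasp point. The pads swing forward as they close: fully open they stand 13 mm farther back than shut.
Start: joints at [-1.221, 0.087, 1.371, -0, 1.684, -0.103], TCP at [240.614, -494.586, 303.941] pointing down, gripper open.
Joint ranges: [-3.1, 3.1], [-0.76, 2.03], [0.27, 2.55], [-1.08, 4.22], [0.17, 2.65], [-2.57, 2.57]. Speed limits (rad/s): [2.79, 2.79, 3.14, 3.14, 3.14, 3.14].

## Interface

Orientations are given as a rotation vector (axis times angle).
In Python, from workcell import robot gives the robot as it stands. The module is installed in compiled form; this text tells all that it offers. Calls block until the motion is done:
- robot.move_ptp(position, orientation): joint-space move of the TCP to a pose.
- robot.servo_line(position, rate=150, rotation=None, stop_force=None): straight line of the TCP; rotation=None keeps the orientation; rate is the mean speed in mm/s. With stop_force (N) it stops when the force on the tool has changed by that much, and returns True; else False.
- robot.goto_joints(angles): joint-space move.
- robot.let_go() and robot.grab(grasp_force=None): open the fingers fully, or close them until they stop; grasp_force is the grip in N (None keeps the last).
- robot.wait(seconds).
- robot.inverse_kinematics(position, orientation): joint angles nearest the present ones, or None.
- robot.state(): the state.
- robot.camera(name): name is "scene" or "side" or "wrist"; returns the picture (480x640x3 uint8, red, green, blue); there is no depth.
- robot.camera_model(name): a dict with "fx", "fy", "cx", "cy" (pixels), "T" (4x4, takes a point from camera to world coordinates). Camera axes: x right, y down, z forward; pixel columns grow to the right and rows downward; lengths in mm; the calibration is good to about 2 mm. A picture is of the moment at which its call begins: read the wrist's pose just before it. camera_model takes no time and is no camera call; for the wrist camera it gives the pose at the moment of the call.
A pose or a line that the arm cannot do raises robot.PlanningError and nothing moves.
- robot.job_done(): hands the job in, once; it reports no verdict.
The state is a dict: "time_s": time; "joint_pos": joint angles; "qvel": joint speeds; "joint_torque": joint torques, N m; "ee_pos": TCP position; "ee_rot": TCP orientation; "force": force on the tool from outside, world axes, zero at the start; "wrist_torque": the same for the moment, N m; "finger_gap": finger opening in mm.
Only numpy, scipy, OpenCV 4.12 (cv2) and the standard library are available. Lean on these libraries where they do the work, as an engineer would, in place of code of your own. Each camera call takes 0.05 s, during which the arm holds its last target.

## Task

The four coloured dominoes have been left on one another's mats: swap them round so that each lies on the mat of its own colour, flat and coloured face up, lengthwise inside the printed outline. The empty grey mat is free for parking a domino on the way and ends up empty again. Never tip a domino over, and do not shift the pill organizer.

Things in the scene. Friction and masses are not known exactly. Their poses are not given: they have to be found in the camera images.
- domino_red_c (a point): Loose ivory resin domino, jumbo size, whose upper face carries a red inlay with ivory pips (1 and 2). 40 mm wide along its x, 76 mm long along its y, 25 mm thick along its z (the coloured face looks to +z); about 85 g. The point is its centre, half-way up (12.5 mm above its underside). It starts lying flat, coloured face up, on a mat of another colour, often a little skew.
- domino_blue_c (a point): Loose ivory resin domino, jumbo size, whose upper face carries a blue inlay with ivory pips (3 and 1). 40 mm wide along its x, 76 mm long along its y, 25 mm thick along its z (the coloured face looks to +z); about 85 g. The point is its centre, half-way up (12.5 mm above its underside). It starts lying flat, coloured face up, on a mat of another colour, often a little skew.
- domino_green_c (a point): Loose ivory resin domino, jumbo size, whose upper face carries a green inlay with ivory pips (2 and 4). 40 mm wide along its x, 76 mm long along its y, 25 mm thick along its z (the coloured face looks to +z); about 85 g. The point is its centre, half-way up (12.5 mm above its underside). It starts lying flat, coloured face up, on a mat of another colour, often a little skew.
- domino_yellow_c (a point): Loose ivory resin domino, jumbo size, whose upper face carries a yellow inlay with ivory pips (4 and 3). 40 mm wide along its x, 76 mm long along its y, 25 mm thick along its z (the coloured face looks to +z); about 85 g. The point is its centre, half-way up (12.5 mm above its underside). It starts lying flat, coloured face up, on a mat of another colour, often a little skew.
- mat_red: Red mat, on which the red domino belongs. Fixed flat rectangle 84 mm along its x, 120 mm long along its y, 4 mm thick; the origin is the centre of its underside, on the table, so its upper face is 4 mm above it. A thin white outline, a little larger than a domino, is printed at its centre, long side along the mat's y.
- mat_blue: Blue mat, on which the blue domino belongs. Fixed flat rectangle 84 mm along its x, 120 mm long along its y, 4 mm thick; the origin is the centre of its underside, on the table, so its upper face is 4 mm above it. A thin white outline, a little larger than a domino, is printed at its centre, long side along the mat's y.
- mat_green: Green mat, on which the green domino belongs. Fixed flat rectangle 84 mm along its x, 120 mm long along its y, 4 mm thick; the origin is the centre of its underside, on the table, so its upper face is 4 mm above it. A thin white outline, a little larger than a domino, is printed at its centre, long side along the mat's y.
- mat_yellow: Yellow mat, on which the yellow domino belongs. Fixed flat rectangle 84 mm along its x, 120 mm long along its y, 4 mm thick; the origin is the centre of its underside, on the table, so its upper face is 4 mm above it. A thin dark brown outline, a little larger than a domino, is printed at its centre, long side along the mat's y.
- mat_grey: Grey spare mat, with no domino on it at the start. Fixed flat rectangle 84 mm along its x, 120 mm long along its y, 4 mm thick; the origin is the centre of its underside, on the table, so its upper face is 4 mm above it. A thin white outline, a little larger than a domino, is printed at its centre, long side along the mat's y.
- pill_organizer: Pale blue plastic weekly pill organizer with seven closed flaps, loose, about 150 g: 154 mm along its x, 40 mm along its y, 27 mm high; origin at the centre of its underside. It lies between the two mats farther from the robot and must stay where it is.
Not all that is in view belongs to the job. What is shaped like the part that bears domino_red_c but pink is not meant. Leave any pink look-alike of the part that bears domino_green_c alone.

How it is judged (in metres and radians):
At the end, for the whole second after the job is handed in: Each of the four coloured dominoes lies on the mat of its colour, coloured face up and flat (within 0.1 rad), its centre within 14 mm of the mat's centre and its long side within 0.26 rad of the mat's long side (either way round), directly on the mat, released and at rest (horizontal distance between domino_red_c and mat_red below 0.014 m and angle between the y axis of domino_red_c and the y axis of mat_red, either way round below 0.26 rad and angle between each of domino_red_c, domino_blue_c, domino_green_c, domino_yellow_c's own z axis and vertical below 0.1 rad and height (world z) of each of domino_red_c, domino_blue_c, domino_green_c, domino_yellow_c below 0.021 m and linear speed of each of domino_red, domino_blue, domino_green, domino_yellow below 0.02 m/s and horizontal distance between domino_blue_c and mat_blue below 0.014 m and angle between the y axis of domino_blue_c and the y axis of mat_blue, either way round below 0.26 rad and horizontal distance between domino_green_c and mat_green below 0.014 m and angle between the y axis of domino_green_c and the y axis of mat_green, either way round below 0.26 rad and horizontal distance between domino_yellow_c and mat_yellow below 0.014 m and angle between the y axis of domino_yellow_c and the y axis of mat_yellow, either way round below 0.26 rad); the robot touches nothing.
It fails at once if a coloured domino is tipped over (tilted more than 0.8 rad) (angle between any of domino_red_c, domino_blue_c, domino_green_c, domino_yellow_c's own z axis and vertical above 0.8 rad).
It fails at once if the pill organizer is shifted by more than 15 mm (distance of pill_organizer from where it was at the start of the episode above 0.015 m).
It also fails if it takes over 115 s, if anything falls off the work surface, if the arm or the gripper's body presses on something with over 40 N, if the wrist force passes 120 N, or if a joint passes its speed limit or range.

## Working session

There is one attempt and no reset: what is moved stays moved. The work goes in short steps, each a Python script; the robot and the scene stay as the last script left them, time stands still between calls to the robot, and variables do not carry over. Pictures are saved under pics/ and viewed, and the job is handed in when it is done.

```bash
mkdir -p pics; ls; python3 - <<'E'
from workcell import robot
import cv2
s=robot.state(); print(s['time_s'],s['ee_pos'],s['ee_rot'],s['finger_gap'],robot.grip_point_offset)
for n in ['scene','side','wrist']:
    m=robot.camera_model(n); print(n,m['fx'],m['cx'],m['cy']); print(m['T'])
    cv2.imwrite(f'pics/{n}0.png',robot.camera(n)[:,:,::-1])
E
```

```text
pics
0.0 [ 240.49481068 -494.25671799  302.70309623] [-2.66220269  1.66538244  0.00284007] 85.37369973060188 53.900000000000006
scene 584.2852793966059 310.589766845148 235.09415617162196
[[-4.88867344e-01  5.24290197e-01 -6.97229166e-01  1.14124673e+03]
 [ 8.72331269e-01  3.00074712e-01 -3.85996533e-01  4.40451492e+02]
 [ 6.84664262e-03 -7.96915903e-01 -6.04051460e-01  6.86970747e+02]
 [ 0.00000000e+00  0.00000000e+00  0.00000000e+00  1.00000000e+00]]
side 590.214143036833 316.79493697379695 228.2540500097479
[[-7.52536421e-01 -3.56675867e-01  5.53598465e-01 -2.12210478e+02]
 [-6.58237279e-01  3.81456001e-01 -6.49010789e-01  7.87166947e+02]
 [ 2.03130290e-02 -8.52803404e-01 -5.21836886e-01  6.50294737e+02]
 [ 0.00000000e+00  0.00000000e+00  0.00000000e+00  1.00000000e+00]]
wrist 363.4976412740924 316.2828388347362 242.82060577947533
[[ 4.37780356e-01 -8.50571675e-01 -2.91335177e-01  3.14550241e+02]
 [-8.99080846e-01 -4.14667997e-01 -1.40371239e-01 -4.57267689e+02]
 [-1.41157455e-03  3.23385649e-01 -9.46266204e-01  3.73174938e+02]
 [ 0.00000000e+00  0.00000000e+00  0.00000000e+00  1.00000000e+00]]
```

View pics/scene0.png

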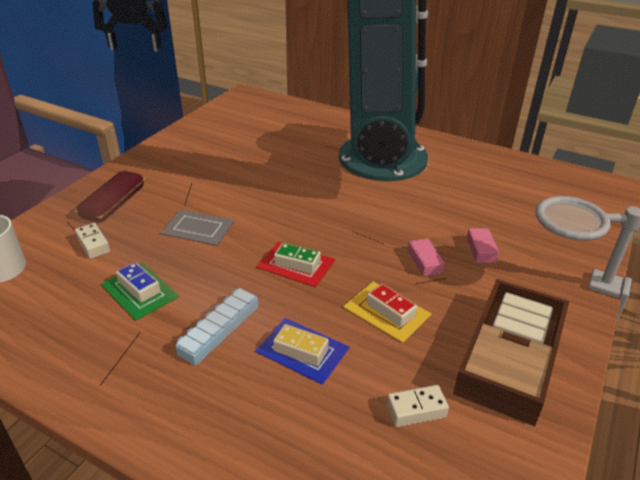

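View pics/side0.png

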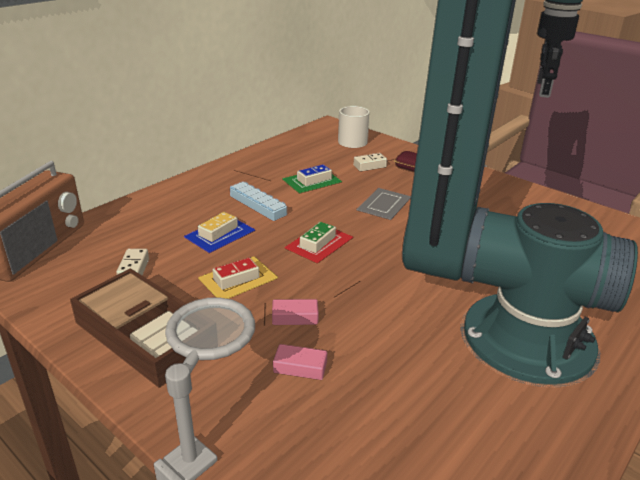

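View pics/wrist0.png

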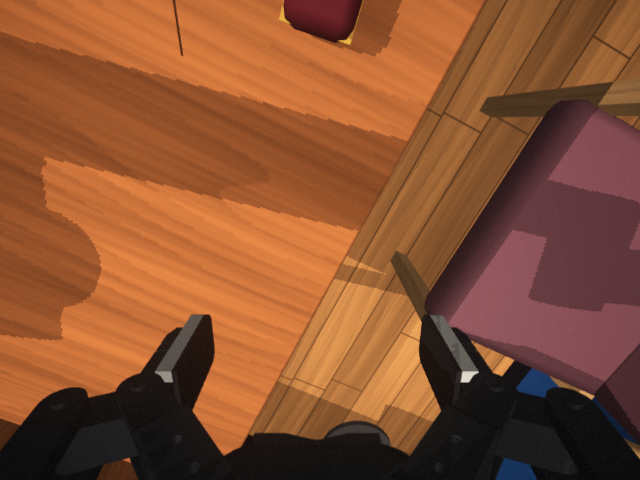

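Four dominoes: in the scene view, blue (138,282) is on the green mat, green (298,257) on red, red (391,303) on yellow and yellow (302,345) on blue. The grey mat (198,227) is empty. The two pink blocks at (425,257) and (483,245) are decoys, and so are the plain ivory dominoes. Next I'll measure everything in both fixed views.

```bash
cat > h.py <<'E'
import numpy as np, cv2
from workcell import robot
def ray(m,px,z):
    px=np.atleast_2d(np.asarray(px,float)); T=np.asarray(m['T'])
    d=np.c_[(px[:,0]-m['cx'])/m['fx'],(px[:,1]-m['cy'])/m['fy'],np.ones(len(px))]@T[:3,:3].T
    o=T[:3,3]; return (o+d*((z-o[2])/d[:,2])[:,None])[:,:2]
H={'red':[(0,6),(174,180)],'yellow':[(18,30)],'green':[(45,80)],'blue':[(108,130)]}
def mask(img,c):
    h=cv2.cvtColor(img,cv2.COLOR_RGB2HSV); H0,S,V=[h[...,i].astype(int) for i in range(3)]
    if c=='grey': return ((S<30)&(V>70)&(V<150)).astype(np.uint8)
    sat={'red':195,'yellow':120,'green':130,'blue':130}[c]
    return (np.any([(H0>=a)&(H0<=b) for a,b in H[c]],axis=0)&(S>sat)&(V>50)).astype(np.uint8)
def rect(m,pts,z):
    w=ray(m,pts,z); (c,s,a)=cv2.minAreaRect(w.astype(np.float32))
    b=cv2.boxPoints((c,s,a)); e=[b[1]-b[0],b[2]-b[1]]; L=max(e,key=np.linalg.norm)
    return np.array(c),sorted(s),np.degrees(np.arctan2(L[1],L[0]))%180
def blobs(img,m,c,z,amin=40,close=3):
    k=cv2.morphologyEx(mask(img,c),cv2.MORPH_CLOSE,np.ones((close,close),np.uint8))
    n,l,st,ce=cv2.connectedComponentsWithStats(k)
    out=[]
    for i in range(1,n):
        if st[i,4]<amin: continue
        ys,xs=np.nonzero(l==i); r=rect(m,np.c_[xs,ys],z)
        if not (150<r[0][0]<850 and -500<r[0][1]<500) or r[1][1]>200: continue
        out.append((ce[i].round(),st[i,4],r))
    return out
E
cat > m.py <<'E'
from h import *
import sys
for n in ['scene','side']:
    img=robot.camera(n); m=robot.camera_model(n); print(n)
    for c in ['red','yellow','green','blue','grey']:
        for z in (4,29):
            for ce,a,r in blobs(img,m,c,z): print(c,z,ce,a,r[0].round(1),np.round(r[1],1),round(r[2],1))
E
python3 m.py
```

```text
scene
red 4 [296. 269.] 777 [439.6  21.3] [ 84.5 119.3] 93.6
red 4 [383. 293.] 172 [434.  192.6] [29.1 29.9] 72.8
red 4 [400. 304.] 162 [445.5 227.7] [28.9 29.7] 71.8
red 29 [296. 269.] 777 [465.2  36.7] [ 81.4 115. ] 93.6
red 29 [383. 293.] 172 [459.9 201.7] [28.  28.8] 72.8
red 29 [400. 304.] 162 [470.9 235.5] [27.9 28.6] 71.8
yellow 4 [384. 316.] 1534 [469.2 213.5] [ 86.7 121.4] 78.0
yellow 4 [301. 339.] 654 [595.1 121.5] [34.2 71.1] 94.5
yellow 29 [384. 316.] 1534 [493.8 221.8] [ 83.6 117. ] 78.0
yellow 29 [301. 339.] 654 [615.1 133.2] [32.9 68.5] 94.5
green 4 [288. 250.] 118 [413.5 -10.6] [28.9 29.6] 98.9
green 4 [307. 254.] 84 [408.   25.2] [26.1 27. ] 143.9
green 4 [135. 300.] 862 [ 637.3 -177. ] [ 77.4 120.3] 73.1
green 29 [288. 250.] 118 [440.1   5.9] [27.8 28.5] 98.9
green 29 [307. 254.] 84 [434.8  40.4] [25.1 26. ] 143.9
green 29 [135. 300.] 862 [ 655.7 -154.4] [ 74.5 115.9] 73.1
blue 4 [130. 271.] 109 [ 604.2 -223.5] [26.9 29.2] 162.5
blue 4 [142. 281.] 171 [ 614.4 -187.4] [29.2 29.9] 162.2
blue 4 [292. 326.] 112 [574.6 102. ] [29.2 70.2] 117.7
blue 4 [306. 360.] 1195 [61
[... 1227 characters left out ...]
 64.7] 74.3
blue 29 [220. 237.] 670 [576.3 158.8] [ 80.4 115.9] 87.4
grey 4 [445. 168.] 50 [ 425.2 -455.8] [35.4 54.7] 121.2
grey 4 [384. 203.] 902 [ 435.1 -206. ] [ 81.1 121.6] 102.0
grey 4 [241. 338.] 152 [353.7 313.8] [ 46.4 137.5] 115.3
grey 4 [189. 325.] 266 [414.  345.9] [ 87.2 104.7] 123.4
grey 4 [189. 413.] 958 [292.7 459.7] [ 45.1 192.2] 143.0
grey 29 [445. 168.] 50 [ 400.6 -407.7] [34.1 52.5] 121.2
grey 29 [384. 203.] 902 [ 410.  -167.6] [ 78.  116.9] 102.0
grey 29 [ 72. 221.] 81 [828.8 333.8] [19.1 42.1] 150.3
grey 29 [241. 338.] 152 [331.9 332.1] [ 44.6 132.2] 115.3
grey 29 [189. 325.] 266 [389.8 363. ] [ 83.9 100.6] 123.4
grey 29 [189. 413.] 958 [273.2 472.3] [ 43.4 184.8] 143.0
```

Both views agree to about 4 mm, and the mat sizes come out right (84x120). Green: candidates are the inlay at (298,252) and the pink blocks. Red: candidates are the inlay at (391,299) and the pink block at (425,257). The ones meant are those with a coloured inlay and pips. I'll confirm that in one crop.

```bash
python3 - <<'E'
import cv2
from h import *
a=cv2.imread('pics/scene0.png')[225:345,250:510]
cv2.imwrite('pics/crop0.png',cv2.resize(a,None,fx=3,fy=3,interpolation=cv2.INTER_CUBIC))
m=robot.camera_model('scene'); print(ray(m,[[425,257],[483,245],[520,345],[573,217],[610,280],[462,395],[90,240]],20).round())
def rv(phi):
    c,s=np.cos(phi),np.sin(phi); return cv2.Rodrigues(np.array([[c,s,0],[s,-c,0],[0,0,-1.]]))[0].ravel()
for n,(x,y,a) in dict(g=(438,22,99),r=(465.4,218.6,72),y=(616,132,94.5),b=(629.3,-183.5,74.3),Mr=(438,20.7,93.6),My=(467.7,213,77.7),Mg=(634,-177.4,72.7),Mb=(610,134.2,87.4),Mgrey=(435,-206,102)).items():
    for k in (-90,90):
        q=robot.inverse_kinematics([x,y,180],rv(np.radians(a+k))); print(n,a+k,None if q is None else np.round(q,2))
E
```

```text
[[ 326.  225.]
 [ 239.  307.]
 [ 454.  425.]
 [  61.  436.]
 [ 227.  525.]
 [ 588.  377.]
 [ 589. -335.]]
g 9 [-0.08 -0.1   1.81 -0.    1.44 -0.24]
g 189 None
r -18 [ 0.33  0.07  1.64 -0.    1.43  0.64]
r 162 [ 0.33  0.07  1.64  0.    1.43 -2.5 ]
y 4.5 [0.12 0.32 1.35 0.   1.48 0.04]
y 184.5 None
b -15.700000000000003 [-0.37  0.37  1.28  0.    1.49 -0.1 ]
b 164.3 None
Mr 3.5999999999999943 [-0.08 -0.1   1.81 -0.    1.44 -0.15]
Mr 183.6 None
My -12.299999999999997 [0.32 0.07 1.64 0.   1.43 0.53]
My 167.7 None
Mg -17.299999999999997 [-0.36  0.38  1.27 -0.    1.5  -0.06]
Mg 162.7 None
Mb -2.5999999999999943 [ 0.13  0.3   1.36 -0.    1.47  0.17]
Mb 177.4 None
Mgrey 12 [-0.56 -0.01  1.72 -0.    1.43 -0.77]
Mgrey 192 [-0.56 -0.01  1.72  0.    1.43  2.37]
```

View pics/crop0.png

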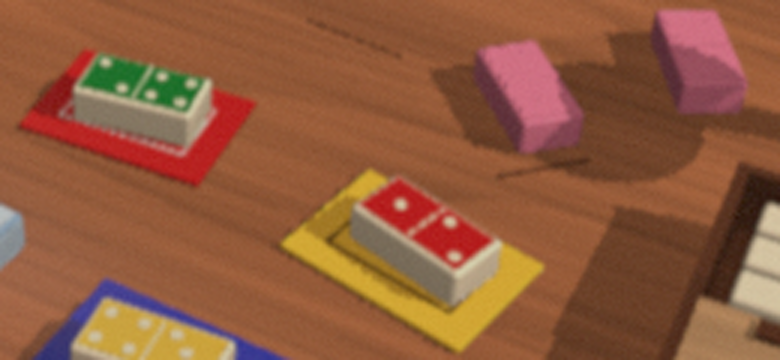

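The crop confirms it: the green inlay (2 and 4 pips) is on the red mat and the red inlay (1 and 2 pips) is on the yellow mat. The two pink blocks have no pips and are about 140 mm from the red domino. First move: green to grey.

```bash
cat >> h.py <<'E'
def rv(deg):
    p=np.radians(deg); c,s=np.cos(p),np.sin(p); return cv2.Rodrigues(np.array([[c,s,0],[s,-c,0],[0,0,-1.]]))[0].ravel()
MAT=dict(red=(438,20.7,93.6),yellow=(467.7,213,77.7),green=(634,-177.4,72.7),blue=(610,134.2,87.4),grey=(435,-206,102))
DOM=dict(green=(438,22,99),red=(465.4,218.6,72),yellow=(616,132,94.5),blue=(629.3,-183.5,74.3))
def st(t):
    s=robot.state(); print(t,round(s['time_s'],2),s['ee_pos'].round(1),'gap',round(s['finger_gap'],1),'F',np.round(s['force'],1))
HI=170;LO=79
def pick(x,y,a):
    robot.move_ptp([x,y,HI],rv(a-90)); st('hover')
    hit=robot.servo_line([x,y,LO],rate=80,stop_force=12); st(f'down hit={hit}')
    robot.grab(40); st('grab')
    if robot.state()['finger_gap']<30: raise SystemExit('missed')
    robot.servo_line([x,y,HI],rate=120); st('up')
def place(x,y,a):
    robot.move_ptp([x,y,HI],rv(a-90))
    robot.servo_line([x,y,LO+8],rate=120)
    hit=robot.servo_line([x,y,LO],rate=25,stop_force=8); st(f'placed hit={hit}')
    robot.let_go(); robot.servo_line([x,y,HI],rate=120); st('clear')
E
python3 - <<'E'
from h import *
x,y,a=DOM['green']
robot.move_ptp([x,y,HI],rv(a-90)); st('h')
cv2.imwrite('pics/w1.png',robot.camera('wrist')[:,:,::-1])
pick(x,y,a)
cv2.imwrite('pics/s1.png',robot.camera('scene')[:,:,::-1])
E
```

```text
h 2.3 [438.4  21.3 170.4] gap 85.4 F [ 0.7  0.8 -0.3]
hover 2.6 [438.1  21.6 170.1] gap 85.2 F [ 0.   0.5 -0.7]
down hit=False 3.88 [438.5  22.   79.6] gap 85.6 F [ 0.6  0.7 -0.1]
grab 4.38 [438.4  22.   79.5] gap 39.0 F [ 0.2 -0.4  1.6]
up 5.28 [437.3  22.  168.9] gap 39.0 F [ 0.3  0.8 -2.5]
```

```bash
python3 -c "
import cv2,numpy as np
cv2.imwrite('pics/c1.png',cv2.resize(np.hstack([cv2.imread('pics/w1.png'),cv2.imread('pics/s1.png')]),(800,300)))"
```

```text
(no output)
```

View pics/c1.png

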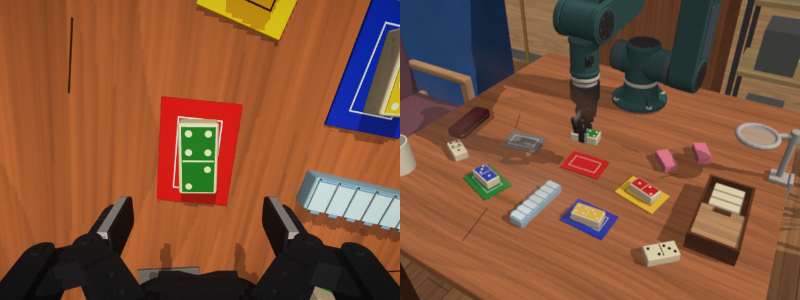

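The green domino is held level (gap 39 mm, matching the 40 mm width), and the red mat is clear at (585,164) in the right half. Now I'll park it and check.

```bash
python3 - <<'E'
from h import *
place(*MAT['grey'])
for n in ('scene','side'):
    img=robot.camera(n); m=robot.camera_model(n); cv2.imwrite(f'pics/{n}2.png',img[:,:,::-1])
    for c,z in (('red',4),('grey',4),('green',29)):
        for ce,a,r in blobs(img,m,c,z): print(n,c,z,ce,a,r[0].round(1),np.round(r[1],1),round(r[2],1))
E
```

```text
placed hit=False 7.55 [ 435.4 -206.3   79.5] gap 39.2 F [ 1.2 -0.6  2. ]
clear 8.98 [ 434.5 -205.7  169.1] gap 85.6 F [-0.4  0.8 -0.7]
scene red 4 [297. 265.] 986 [439.3  21.4] [ 85.1 119.7] 92.9
scene red 4 [296. 262.] 520 [437.1  20. ] [36.3 74. ] 93.5
scene red 4 [383. 293.] 173 [434.5 192.7] [28.6 30. ] 71.8
scene red 4 [400. 304.] 164 [445.5 227.9] [28.9 30. ] 71.8
scene grey 4 [183. 184.] 48 [ 329.5 -328.2] [ 7.2 66.6] 41.5
scene grey 4 [217. 229.] 202 [ 426.8 -181.9] [64.8 68.6] 98.5
scene grey 4 [243. 318.] 155 [610.9  16.8] [  9.8 109.7] 177.6
scene green 29 [189. 213.] 89 [ 436.4 -223.2] [23.9 31.1] 119.8
scene green 29 [205. 216.] 61 [ 430.3 -186.5] [20.5 24.6] 55.8
scene green 29 [135. 300.] 788 [ 656.  -154.4] [ 73.9 116.1] 73.1
scene green 29 [139. 297.] 69 [ 668.1 -151.8] [32.6 75.7] 100.8
side grey 4 [368. 147.] 48 [ 649.3 -429. ] [  8.6 101.6] 125.0
side grey 4 [408. 158.] 62 [ 532.  -447.8] [ 10.3 102.4] 123.5
side grey 4 [384. 207.] 435 [ 434.7 -204.2] [ 81.2 117.8] 102.2
side grey 4 [490. 216.] 116 [ 228.4 -326.7] [36.5 99.3] 113.2
side grey 4 [244. 337.] 98 [346.7 309.5] [ 29.3 117.8] 117.1
side grey 4 [185. 330.] 171 [409.8 370.8] [40.4 98.5] 162.5
side grey 4 [190. 413.] 760 [290.6 457.5] [ 35.5 188.4] 141.8
side green 29 [308. 184.] 291 [ 599.2 -140.2] [ 79.1 112.3] 72.8
side green 29 [389. 189.] 50 [ 438.4 -227.9] [21.6 30.3] 138.9
```

View pics/side2.png

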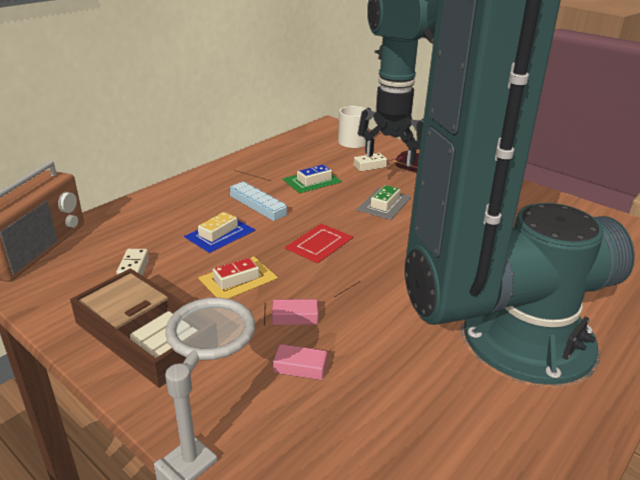

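Green lies inside the grey outline (side view 385,197), measured about 2 mm from target, and red mat's centre is confirmed. Next is red to the red mat, then yellow to the yellow mat.

```bash
python3 - <<'E'
from h import *
for c in ('red','yellow'):
    pick(*DOM[c]); place(*MAT[c])
cv2.imwrite('pics/scene3.png',robot.camera('scene')[:,:,::-1])
E
```

```text
hover 10.65 [465.6 217.9 169.8] gap 85.4 F [ 0.3 -0.8 -0.1]
down hit=False 11.94 [465.9 218.8  79.7] gap 85.3 F [ 0.4 -0.1 -0.1]
grab 12.43 [465.8 218.7  79.5] gap 39.4 F [ 1.1 -0.1  1.5]
up 13.34 [464.8 218.4 168.9] gap 38.9 F [ 0.1  0.2 -1.1]
placed hit=False 15.47 [438.5  20.6  79.5] gap 39.2 F [1.  0.7 0.9]
clear 16.9 [437.5  20.7 169.1] gap 85.1 F [0.4 0.8 0.5]
hover 17.75 [615.1 131.5 169. ] gap 85.4 F [-0.4 -0.6  0.1]
down hit=False 19.03 [616.5 132.1  79.9] gap 85.3 F [ 0.4 -0.4  1.6]
grab 19.52 [616.3 132.   79.5] gap 38.9 F [-0.2 -0.3  2.4]
up 20.43 [615.4 131.9 168.8] gap 39.0 F [-0.5  0.2 -1. ]
placed hit=False 22.46 [468.2 213.2  79.5] gap 39.0 F [ 1.5  0.5 -0.4]
clear 23.89 [467.2 212.8 169.1] gap 85.5 F [ 0.3 -0.  -0.9]
```

View pics/scene3.png

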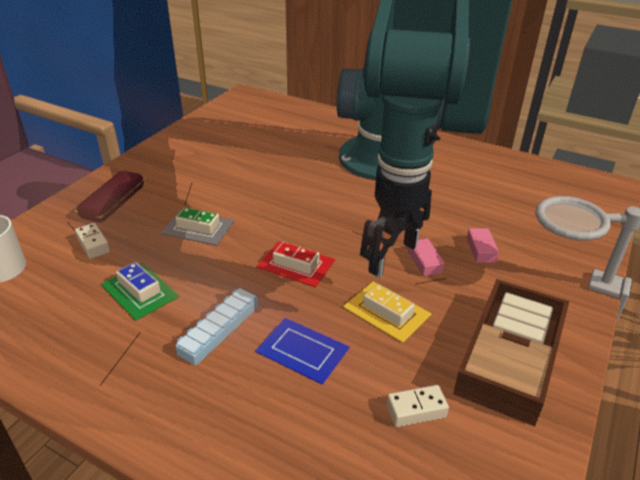

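Red is on the red mat (297,260) and yellow on the yellow mat (388,304). The blue mat is clear (302,350). Next, blue to the blue mat and green from grey to the green mat.

```bash
python3 - <<'E'
from h import *
pick(*DOM['blue']); place(*MAT['blue'])
pick(434,-205.5,102); place(*MAT['green'])
robot.goto_joints([-1.221,0.087,1.371,0,1.684,-0.103]); st('home')
E
python3 m.py | grep -v grey
python3 - <<'E'
from h import *
a=robot.camera('scene'); b=robot.camera('side')
cv2.imwrite('pics/f1.png',cv2.resize(a[200:380,80:450,::-1],None,fx=2,fy=2))
cv2.imwrite('pics/f2.png',cv2.resize(b[150:310,160:440,::-1],None,fx=2.5,fy=2.5))
E
```

```text
hover 25.52 [ 629.4 -182.1  170.1] gap 85.4 F [-0.1  0.5  0.4]
down hit=False 26.8 [ 629.8 -183.7   80. ] gap 84.7 F [-0.6 -0.2 -0.4]
grab 27.29 [ 629.6 -183.6   79.5] gap 39.1 F [-0.2  0.1  1.6]
up 28.2 [ 628.8 -183.3  168.7] gap 38.8 F [ 0.2  0.2 -1.2]
placed hit=True 30.62 [610.4 134.3  79.5] gap 39.5 F [0.  0.1 4. ]
clear 32.07 [609.5 134.1 168.9] gap 85.3 F [-0.2  0.2  0.4]
hover 33.49 [ 434.5 -205.1  170. ] gap 85.6 F [-0.5  0.3 -0.1]
down hit=False 34.78 [ 434.4 -205.8   79.7] gap 85.5 F [0.3 1.3 0.6]
grab 35.27 [ 434.4 -205.7   79.5] gap 39.1 F [ 0.6 -0.   2.9]
up 36.18 [ 433.4 -205.2  168.9] gap 39.0 F [-0.4  0.4 -0.1]
placed hit=False 38.32 [ 634.5 -177.5   79.6] gap 39.3 F [ 1.5 -0.4  1.1]
clear 39.75 [ 633.5 -177.2  168.9] gap 85.2 F [-0.1  0.5 -1. ]
home 41.64 [ 241.4 -494.   303.4] gap 85.7 F [ 0.3 -0.1 -0.4]
scene
red 4 [296. 266.] 890 [438.8  21.5] [ 85.5 120.2] 92.5
red 4 [305. 254.] 113 [409.5  23.4] [27.8 29. ] 92.1
red 29 [296. 266.] 890 [464.5  36.9] [ 82.4 115.8] 92.5
red 29 [305. 254.] 113 [436.3  38.7] [26.7 28. ] 92.1
yellow 4 [387. 311.] 2077 [469.1 213.1] [
[... 635 characters left out ...]
.4 30.9] 87.8
blue 29 [282. 324.] 59 [603.4  93.8] [ 7.7 25.2] 178.3
blue 29 [294. 332.] 177 [609.1 118. ] [28.7 29. ] 176.2
blue 29 [304. 360.] 1254 [631.1 146.3] [ 80.7 114.4] 87.5
blue 29 [314. 342.] 260 [610.7 153.5] [29.3 29.8] 87.8
side
yellow 4 [237. 278.] 1372 [470. 212.] [ 96.8 122.1] 78.4
yellow 29 [237. 278.] 1372 [443.6 234.2] [ 93.1 117.4] 78.4
green 4 [310. 184.] 268 [ 631.1 -177.7] [ 81.1 117.7] 72.7
green 29 [310. 184.] 268 [ 598.5 -140.4] [ 78.  113.1] 72.7
blue 4 [217. 222.] 209 [644.3 107.1] [30.9 68.9] 87.0
blue 4 [219. 238.] 537 [608.1 133.5] [ 83.7 120.6] 87.4
blue 29 [217. 222.] 209 [611.2 133.4] [29.7 66.2] 87.0
blue 29 [219. 238.] 537 [576.3 158.8] [ 80.4 115.9] 87.4
```

View pics/f1.png

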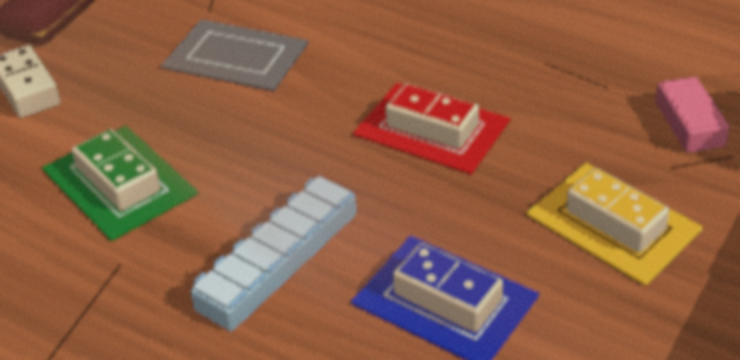

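View pics/f2.png

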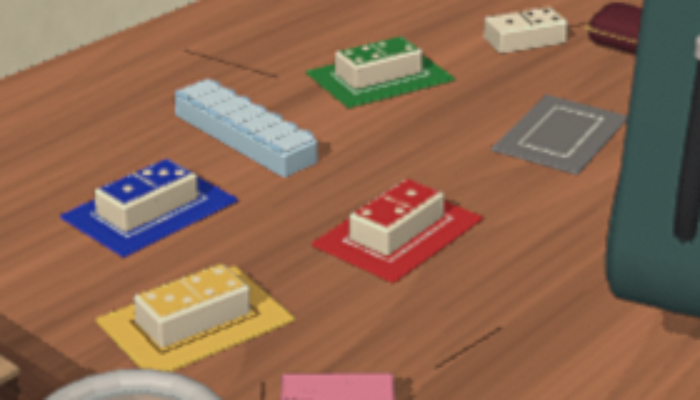

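Both views show every domino flat inside its own mat's outline, with the grey mat empty and the organizer unmoved.

```bash
python3 -c "
from workcell import robot
robot.job_done()"
```

```text
the job is handed in; nothing more can be done
```

All four dominoes now lie on the mats of their own colour, and I have handed the job in; it gave no verdict. I parked green on grey, then moved red, yellow and blue to their mats, and finally green from grey to its own. The last move ended at 41.6 s of the 115 s allowed, with the arm clear of everything.

- **Position:** the last measurements put blue and green within about 3 mm of their mats' centres (limit 14 mm).
- **Red and yellow:** red was checked from one half of its inlay, which also fits to within a few mm. Yellow has no separate measurement, because its inlay merges with the yellow mat in the colour mask; I judged it only by eye.
- **By eye:** the final scene and side pictures show all four flat, coloured face up and inside their outlines. The grey mat is empty. The pill organizer looks unmoved, though I did not measure it.
- **Disagreements:** the two fixed cameras differed by 3 to 7 mm on the mat positions, so I used averages. The side view's red mask found nothing, so the red mat's centre comes from the scene view only.
- **Contact:** on the blue placing the force stop tripped near the target height (about 4 N on the tool). I take this to be normal contact with the mat.

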